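# Switch on the reference plate at the guarded toggle

## Task

Switch on the camera's reference plate: on the larger of the two grey switch boxes, lift the black hinged guard, push the toggle beneath it all the way over towards the guard's hinge, then lower the guard fully shut over it again. Leave the guard of the smaller box shut.

Things in the scene. Friction and masses are not known exactly. Their poses are not given: they have to be found in the camera images.
- switch_box: Larger grey steel switch box, fixed, 200 (x) x 150 (y) x 50 mm high; origin at the centre of its underside, z up, x from the guard's free end to its hinge (away from the robot). On top, centred across y, sits a black plastic guard, a hood open below: 85 mm long (x -40 to +45 mm), 30 mm wide (y), its top 42 mm above the box top. The toggle stands hidden inside it.
- guard (a joint): Its guard (rad): 0 shut, 1.8 open, just past upright. Hinge along box y at x 45, z 56 mm; the free end rises. Round 16 mm bosses stand 3 mm out of its sides (36 mm across both, along y), shut at box x -27, z 78 mm: 72 mm from the hinge to -x and 22 mm up. Pinched there across y from above, it turns between the fingers. Lightly stiff (about 0.1 N m): stays at any angle.
- toggle (a joint): Steel toggle under that guard (rad): 0 off, leaning 26 degrees towards the guard's free end (box -x); 0.9 fully over, leaning 26 degrees towards the hinge (+x). Pivot at box x -5, y 0, z 50 mm (on the box top); rod 8 mm thick, its 11 mm end ball centred 29 mm from the pivot. Moves with 1 to 2 N at the ball and stays where left.
- small_guard (a joint): Guard of the smaller grey box (rad): 0 shut, as it must stay. That box (120 x 90 x 50 mm, fixed) has an alike guard and stands to the other side of the middle of the desk, left or right of the larger one.
There are look-alikes about, which are no part of the job. Leave any purple or turquoise look-alike of the part that bears small_guard alone.

How it is judged:
On the way, in this order (a step that is already met when the one before it is completed fails the run):
1. the larger box's guard is lifted, with the toggle still off (value of joint guard above 1 rad and value of joint toggle below 0.3 rad), for 0.2 s.
2. the toggle is pushed over while the guard is up (value of joint toggle above 0.7 rad and value of joint guard above 0.8 rad), for 0.2 s.
At the end, for the whole second after the job is handed in: The larger box's guard is shut to within 0.18 rad (10 degrees), its toggle is over past 0.7 rad of 0.9, and the smaller box's guard is shut to within 0.18 rad (value of joint each of guard, small_guard below 0.18 rad and value of joint toggle above 0.7 rad); the robot touches nothing.
It fails at once if the smaller box's guard is lifted (value of joint small_guard above 0.18 rad).
It also fails if it takes over 64 s, if anything falls off the work surface, if the arm or the gripper's body presses on something with over 40 N, if the wrist force passes 120 N, or if a joint passes its speed limit or range.

## Robot

A 7-joint arm with a two-finger parallel gripper is mounted at the origin on the work surface. World frame = base frame: x ahead of the robot, y to its left, z up, the work surface at z = 0. Lengths are in m, angles in rad, forces in N, time in s.
With the tool pointing down it reaches from about 0.35 to 0.9 m from the base axis. Payload 8.1 kg.
Tool frame: the origin (TCP) lies on the centre line of the jaws, within the pads' length; the fingertips stand 19 mm ahead of it and the grasp point (between the pads) is the TCP; z points along the fingers, y is the direction in which the jaws open and shut (so a half turn about z gives the same grasp; the last joint's range is limited). The gripper opens to 92 mm and grips with 3 to 60 N. Pads are 19 mm wide; open, the fingers measure 130 mm over their backs; the gripper's body (75 mm by 190 mm) begins 47 mm behind the grasp point.
Start: joints at [-1.422, 0.434, 0.025, 1.573, -0.012, 1.134, -0.075], TCP at [0.156, 0.605, 0.246] pointing down, gripper open.
Joint ranges: [-2.62, 2.62], [-0.44, 2.09], [-1.27, 1.32], [0.08, 2.57], [-1.32, 4.46], [0.12, 2], [-2.74, 2.74]. Speed limits (rad/s): [2.22, 2.22, 3.01, 3.01, 3.14, 3.14, 3.14].

## Interface

Orientations are given as a rotation vector (axis times angle).
In Python, from cell import monitor, imaging, workorder, outline_of gives the robot as it stands.
- The arm moves only by the tool move_arm, never from a script. Its argument "series" is a list of rows, each a list of 6 numbers: the shift along the world's x, y, z in cm, then the turn, a rotation vector about the world's x, y, z in degrees. A call has 1 to 8 rows; each row shifts and turns the commanded pose from where the row before left it; what a row does not reach is not made up. A row lasts 1/10 s, in which the tool goes at most 50 mm and 8.59 degrees, less where a joint would pass 70% of its speed; a pose out of reach is approached as far as the arm can. A call with a gripper value outside its range is refused whole. "grip" is the opening, from 0 (shut) to 1 (fully open), set as the call begins (left out, the last holds). The fingers move at their own pace and stop on an object; "force" is the grip in N (left out, the last holds). Time passes only in rows, so rows that do not move let the fingers close. It gives the time, the measured TCP pose, the force and the opening at its end, in the units of the state.
- monitor.observe(): the state, without advancing time (a new reading comes with each control period).
- imaging.get_image(name): name is "scene" or "top" or "wrist"; returns a dict with "color" (420x560x3 uint8, red, green, blue), "fx", "fy", "cx", "cy" (pixels), "rvec" (rotation vector, rad) and "tvec" (3), from world to camera coordinates, as OpenCV has them; the wrist camera has in their place "mount" (4x4, takes a point from camera to tool coordinates, whose origin is the TCP and whose axes are the flange's). Camera axes: x right, y down, z forward; pixel columns grow to the right and rows downward; lengths in m; the calibration is good to about 2 mm. A picture is of the moment at which its call begins: read the wrist's pose just before it. There is no depth.
- workorder.sign_off(): hands the job in, once; it reports no verdict.
Trained networks look in the newest picture that a camera, given by its name, has taken for a name from the list of things; names that differ only in an ending like _2 or _b are one class to them, and where a whole thing is asked for, a point or a joint stands for the part that bears it (a point fixed in the world has none). Each returns a list of dicts, best first, with "p" (0 to 1); they miss things now and then, are a little off and sometimes report something else, mostly with a low value. They report only what shows in the picture. A call takes as long as a camera call. They do not tell look-alikes from the thing itself.
- outline_of(camera, thing): "mask" (420x560 bool, what is visible of it) and "rect" ([left, top, width, height] in pixels, round what is visible of it).
The state is a dict: "clock": time; "joints": joint angles; "dq": joint speeds; "joint_efforts": joint torques, N m; "position": TCP position; "ee_rot": TCP orientation; "force": force on the tool from outside, world axes, zero at the start; "ft_torque": the same for the moment, N m; "width": opening from 0.0 (shut) to 1.0 (fully open).
Only numpy, scipy, OpenCV 4.12 (cv2) and the standard library are available. Lean on these libraries where they do the work, as an engineer would, in place of code of your own. Each camera call takes 0.05 s, during which the arm holds its last target. There are 200 camera calls.

## Working session

There is one attempt and no reset: what is moved stays moved. The work goes in short steps, Python scripts to look and compute and a tool call to move; the robot and the scene stay as the last step left them, time stands still between calls to the robot, and variables do not carry over. Pictures are saved under pics/ and viewed, about 8 in all and at most 12, crops included, and the job is handed in when it is done.

Besides the shell and the picture viewer there is one more tool, called after "Emit:" in YAML: its name, and indented under it one key for each argument. move_arm: Moves the arm, as the interface text tells. Its arguments: {"type":"object","properties":{"series":{"type":"array"},"grip":{"type":"number"},"force":{"type":"number"}},"required":["series"]}

```bash
mkdir -p pics
cat > h.py <<'E'
import numpy as np,cv2
from cell import monitor,imaging,workorder,outline_of
def shot(n,f=None):
    s=monitor.observe(); im=imaging.get_image(n)
    if n=='wrist':
        T=np.eye(4);T[:3,:3]=cv2.Rodrigues(np.array(s['ee_rot'],float))[0];T[:3,3]=s['position']
        M=np.linalg.inv(T@np.array(im['mount']))
    else:
        M=np.eye(4);M[:3,:3]=cv2.Rodrigues(np.array(im['rvec'],float))[0];M[:3,3]=np.ravel(im['tvec'])
    im['M']=M
    if f: cv2.imwrite('pics/'+f,im['color'][:,:,::-1])
    return im
def ray(im,u,v,z):
    W=np.linalg.inv(im['M']);d=W[:3,:3]@[(u-im['cx'])/im['fx'],(v-im['cy'])/im['fy'],1];o=W[:3,3]
    return o+d*(z-o[2])/d[2]
def proj(im,P):
    P=np.atleast_2d(P);c=P@im['M'][:3,:3].T+im['M'][:3,3]
    return np.c_[im['fx']*c[:,0]/c[:,2]+im['cx'],im['fy']*c[:,1]/c[:,2]+im['cy']]
E
python3 - <<'E'
from h import *
ims=[]
for n in('scene','top'):
    im=shot(n);ims.append(im['color'][:,:,::-1])
    W=np.linalg.inv(im['M']);print(n,W[:3,3].round(3),W[:3,2].round(2),im['fx'])
    for t in('switch_box','guard','small_guard','toggle'):
        for r in outline_of(n,t): print(n,t,round(r['p'],2),r['rect'],ray(im,r['rect'][0]+r['rect'][2]/2,r['rect'][1]+r['rect'][3]/2,.05).round(3))
cv2.imwrite('pics/a.png',ims[0]);cv2.imwrite('pics/b.png',ims[1])
s=monitor.observe();print(s)
E
```

```text
scene [ 0.985 -0.155  0.756] [-0.6   0.2  -0.77] 462.1711475518247
scene switch_box 0.73 [124.3, 216.4, 133.0, 129.8] [ 0.54  -0.171  0.05 ]
scene guard 0.77 [163.4, 233.2, 42.8, 51.6] [ 0.49  -0.171  0.05 ]
scene small_guard 0.92 [358.4, 101.1, 28.8, 29.6] [0.243 0.33  0.05 ]
scene small_guard 0.89 [415.5, 179.1, 43.5, 44.4] [0.524 0.332 0.05 ]
scene small_guard 0.67 [357.6, 223.2, 35.2, 48.9] [0.583 0.165 0.05 ]
top [0.278 0.052 0.944] [ 0.19 -0.02 -0.98] 475.5767120693208
top switch_box 0.81 [333.6, 118.0, 107.7, 117.6] [ 0.5  -0.17  0.05]
top small_guard 0.93 [123.0, 133.8, 21.3, 51.6] [0.542 0.322 0.05 ]
top small_guard 0.58 [208.0, 101.2, 26.8, 49.1] [0.609 0.152 0.05 ]
top small_guard 0.56 [114.6, 275.8, 27.9, 52.9] [0.271 0.321 0.05 ]
{'clock': 0.5, 'joints': array([-1.42159239,  0.43456076,  0.02500284,  1.5732003 , -0.01161274,
        1.1339707 , -0.07508771]), 'dq': array([-5.19614203e-05,  4.06934943e-04,  1.03606752e-04, -1.37516388e-03,
       -8.68599709e-04,  1.23951224e-03, -8.06916475e-04]), 'joint_efforts': array([-1.46897666e-03, -6.67144561e+01,  9.82692875e-01, -3.14571619e+01,
       -6.08101487e-02,  3.36427626e-02,  6.90836009e-05]), 'position': array([0.15574765, 0.6053046 , 0.24570398]), 'ee_rot': array([3.94613668e-01, 3.11670687e+00, 9.34959250e-06]), 'force': array([0.827603  , 0.89908053, 0.78973986]), 'ft_torque': array([-0.01324611,  0.04485361,  0.00094204]), 'width': 0.999486438244969}
```

View pics/a.png

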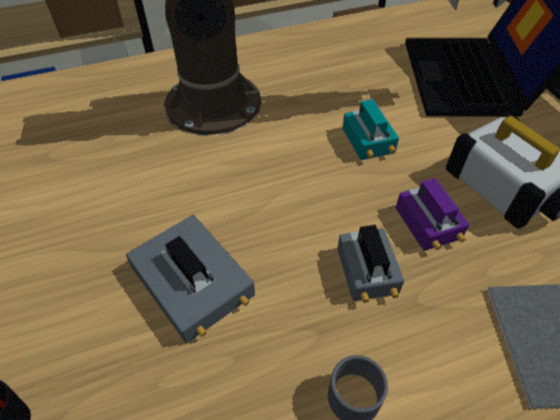

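View pics/b.png

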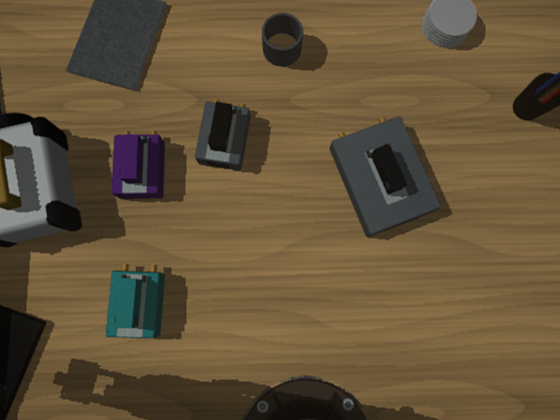

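The larger grey box is at scene (190,275) and top (385,175). Things it could be confused with are the small grey box at scene (370,262), the purple one at (432,213) and the turquoise one at (370,128). Only the one at (190,275) is large and grey, and its orange glands mark the far, hinge side. Next I fit its pose.

```bash
cat > fit.py <<'E'
from h import *
from scipy.optimize import minimize
def corners(p,x0,x1,y0,y1,z0,z1):
    c,s=np.cos(p[2]),np.sin(p[2])
    return np.array([[p[0]+c*x-s*y,p[1]+s*x+c*y,z] for x in(x0,x1) for y in(y0,y1) for z in(z0,z1)])
def fit(names,p0):
    D=[]
    for n in names:
        im=shot(n); r=[o for o in outline_of(n,'switch_box')]
        if r: D.append((im,r[0]['mask'].astype(np.uint8),n))
    def cost(p,pr=0):
        t=0
        for im,m,n in D:
            k=np.zeros(m.shape,np.uint8)
            for c in(corners(p,-.1,.1,-.075,.075,0,.05),corners(p,-.04,.045,-.015,.015,.05,.092)):
                q=cv2.convexHull((proj(im,c)*16).astype(np.float32)).astype(np.int32)
                cv2.fillConvexPoly(k,q,1,cv2.LINE_8,4)
            i=(k&m).sum()/max(1,(k|m).sum()); t-=i
            if pr: print(n,round(i,3))
        return t
    best=None
    for a in np.linspace(p0[2]-.4,p0[2]+.4,5):
        s=np.array([p0[0],p0[1],a]);S=np.vstack([s,s+[.02,0,0],s+[0,.02,0],s+[0,0,.15]])
        r=minimize(cost,s,method='Nelder-Mead',options=dict(initial_simplex=S,xatol=1e-4,fatol=1e-4))
        if best is None or r.fun<best.fun: best=r
    cost(best.x,1);return best.x,D
if __name__=='__main__':
    for ns in(['top'],['scene'],['top','scene']):
        p,D=fit(ns,[.5,-.17,.3]);print(ns,p.round(4))
    out=[]
    for im,m,n in D:
        a=im['color'][:,:,::-1].copy()
        for c in(corners(p,-.1,.1,-.075,.075,.05,.05),corners(p,-.04,.045,-.015,.015,.092,.092)):
            cv2.polylines(a,[cv2.convexHull(proj(im,c).astype(np.float32)).astype(int)],1,(0,0,255),1)
        u,v=proj(im,[p[0],p[1],.05])[0].astype(int)
        out.append(cv2.resize(a[v-80:v+80,u-75:u+75],None,fx=2.6,fy=2.6,interpolation=2))
    cv2.imwrite('pics/c.png',np.hstack(out))
E
python3 fit.py
```

```text
['top'] [ 0.5  -0.17 -0.1 ]
scene 0.959
['scene'] [ 0.5081 -0.1705  0.3431]
top 0.962
scene 0.964
['top', 'scene'] [ 0.5088 -0.1688  0.3435]
```

View pics/c.png

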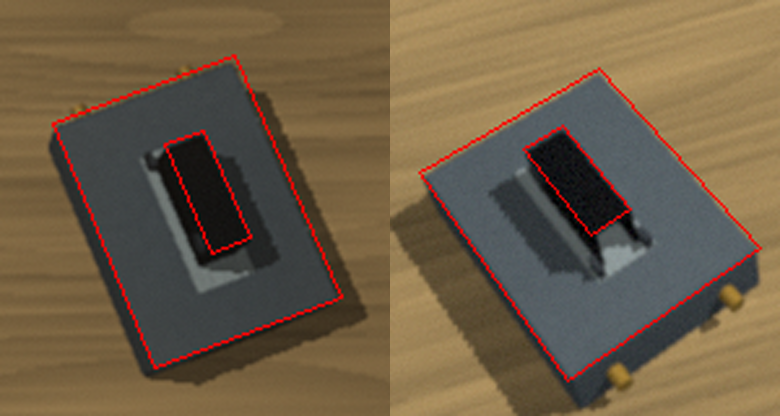

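The fit is good: both views overlap to about 0.96. Box centre is (0.509, -0.169) with yaw 19.7°. The hover point above the boss is (0.483, -0.178), and the tool turns -146° about z.

Emit:
move_arm:
  series:
    - [3.7, -2.6, 0.7, 0, 0, -6.1]
    - [3.7, -2.6, 0.7, 0, 0, -6.1]
    - [3.7, -2.6, 0.7, 0, 0, -6.1]
    - [3.7, -2.6, 0.7, 0, 0, -6.1]
    - [3.7, -2.6, 0.7, 0, 0, -6.1]
    - [3.7, -2.6, 0.7, 0, 0, -6.1]
    - [3.7, -2.6, 0.7, 0, 0, -6.1]
    - [3.7, -2.6, 0.7, 0, 0, -6.1]
  grip: 1

```text
clock: 1.7
position: [0.453, 0.3961, 0.3023]
ee_rot: [-1.652, -2.672, -0.001]
force: [0.9, 0.6, 0.2]
width: 0.997
```

Emit:
move_arm:
  series:
    - [1.2, -3.7, 0, 0, 0, -6.1]
    - [1.2, -3.7, 0, 0, 0, -6.1]
    - [1.2, -3.7, 0, 0, 0, -6.1]
    - [1.2, -3.7, 0, 0, 0, -6.1]
    - [1.2, -3.7, 0, 0, 0, -6.1]
    - [1.2, -3.7, 0, 0, 0, -6.1]
    - [1.2, -3.7, 0, 0, 0, -6.1]
    - [1.2, -3.7, 0, 0, 0, -6.1]

```text
clock: 2.5
position: [0.548, 0.0999, 0.302]
ee_rot: [-2.609, -1.751, -0.001]
force: [0.9, 1.3, 0.8]
width: 1.001
```

Emit:
move_arm:
  series:
    - [-0.8, -3.5, -1, 0, 0, -6.1]
    - [-0.8, -3.5, -1, 0, 0, -6.1]
    - [-0.8, -3.5, -1, 0, 0, -6.1]
    - [-0.8, -3.5, -1, 0, 0, -6.1]
    - [-0.8, -3.5, -1, 0, 0, -6.1]
    - [-0.8, -3.5, -1, 0, 0, -6.1]
    - [-0.8, -3.5, -1, 0, 0, -6.1]
    - [0, 0, 0, 0, 0, 0]

```text
clock: 3.3
position: [0.4895, -0.1486, 0.2313]
ee_rot: [3.068, 0.671, -0.002]
force: [0.6, 0.1, 0.0]
width: 0.999
```

Emit:
move_arm:
  series:
    - [-0.3, -1.5, 0, 0, 0, -2.5]
    - [-0.3, -1.4, 0, 0, 0, -2.5]
    - [0, 0, 0, 0, 0, 0]
    - [0, 0, 0, 0, 0, 0]

```text
clock: 3.7
position: [0.486, -0.1726, 0.2319]
ee_rot: [-3.092, -0.553, -0.001]
force: [-0.8, 0.1, 0.7]
width: 0.999
```

Run:
```python
from fit import *
s=monitor.observe();print(s['position'],s['ee_rot'],s['joints'].round(2))
im=shot('wrist');p=[.5088,-.1688,.3435]
a=im['color'][:,:,::-1].copy()
for c in(corners(p,-.1,.1,-.075,.075,.05,.05),corners(p,-.04,.045,-.015,.015,.092,.092)):
    cv2.polylines(a,[cv2.convexHull(proj(im,c).astype(np.float32)).astype(int)],1,(0,0,255),1)
for c in corners(p,-.027,-.027,-.018,.018,.078,.078): cv2.circle(a,tuple(proj(im,c)[0].astype(int)),4,(0,255,0),1)
cv2.imwrite('pics/d.png',a)
```

```text
[ 0.4859541  -0.1726159   0.23189187] [-3.09247114e+00 -5.53221755e-01 -5.23330821e-04] [-0.41  0.33  0.85  1.9  -0.29  1.03 -0.65]
```

View pics/d.png

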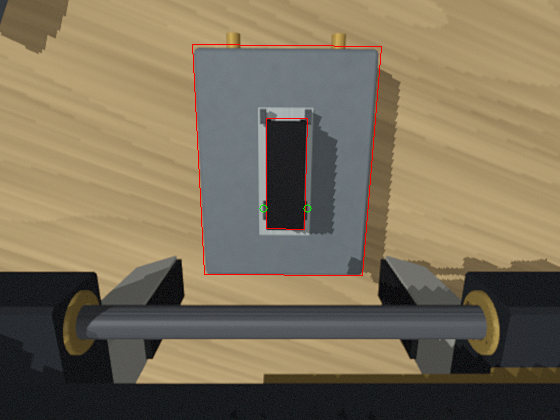

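Emit:
move_arm:
  series:
    - [-0.26, -0.53, -2, 0, 0, -0.6]
    - [0, 0, -2, 0, 0, 0]
    - [0, 0, -2, 0, 0, 0]
    - [0, 0, -2, 0, 0, 0]
    - [0, 0, -2, 0, 0, 0]
    - [0, 0, -1.5, 0, 0, 0]
    - [0, 0, 0, 0, 0, 0]
    - [0, 0, 0, 0, 0, 0]

```text
clock: 4.55
position: [0.4834, -0.1776, 0.117]
ee_rot: [-3.095, -0.538, 0.0]
force: [0.3, -0.6, -0.3]
width: 0.999
```

Emit:
move_arm:
  series:
    - [0, 0, -1.5, 0, 0, 0]
    - [0, 0, -1.5, 0, 0, 0]
    - [0, 0, -0.7, 0, 0, 0]
    - [0, 0, 0, 0, 0, 0]
    - [0, 0, 0, 0, 0, 0]

```text
clock: 5.05
position: [0.4836, -0.1782, 0.0805]
ee_rot: [3.095, 0.537, 0.001]
force: [0.1, 0.4, -0.4]
width: 1.0
```

Emit:
move_arm:
  series:
    - [0, 0, 0, 0, 0, 0]
    - [0, 0, 0, 0, 0, 0]
    - [0, 0, 0, 0, 0, 0]
    - [0, 0, 0, 0, 0, 0]
    - [0, 0, 0, 0, 0, 0]
    - [0, 0, 0, 0, 0, 0]
    - [0, 0, 0, 0, 0, 0]
    - [0, 0, 0, 0, 0, 0]
  grip: 0.2
  force: 10

```text
clock: 5.85
position: [0.4829, -0.1774, 0.0797]
ee_rot: [-3.094, -0.537, 0.001]
force: [-2.3, 1.2, 3.0]
width: 0.389
```

Run:
```python
import numpy as np
c,s=np.cos(.3435),np.sin(.3435);R=.0753;a0=np.arctan2(22,72)
P=lambda t:np.array([.0450-R*np.cos(a0+t),R*np.sin(a0+t)])
N=24;t=np.linspace(0,1.7,N+1)
for i in range(N):
    d=(P(t[i+1])-P(t[i]))*100;print([round(float(d[0]*c),2),round(float(d[0]*s),2),round(float(d[1]),2)])
e=P(1.7);print(.5088+c*e[0],-.1688+s*e[0],.056+e[1])
```

```text
[0.16, 0.06, 0.5]
[0.2, 0.07, 0.49]
[0.23, 0.08, 0.47]
[0.26, 0.09, 0.46]
[0.29, 0.1, 0.44]
[0.32, 0.11, 0.41]
[0.34, 0.12, 0.39]
[0.37, 0.13, 0.36]
[0.39, 0.14, 0.33]
[0.41, 0.15, 0.3]
[0.43, 0.15, 0.27]
[0.45, 0.16, 0.24]
[0.46, 0.17, 0.2]
[0.48, 0.17, 0.17]
[0.49, 0.17, 0.13]
[0.49, 0.18, 0.09]
[0.5, 0.18, 0.06]
[0.5, 0.18, 0.02]
[0.5, 0.18, -0.02]
[0.5, 0.18, -0.06]
[0.49, 0.18, -0.09]
[0.49, 0.17, -0.13]
[0.48, 0.17, -0.17]
[0.46, 0.17, -0.2]
0.5804535770296211 -0.14317096791969702 0.12457792758421027
```

The opening reads 35.8 mm, which matches the 36 mm across the bosses, so the guard is held. I run the opening arc next.

Emit:
move_arm:
  series:
    - [0.16, 0.06, 0.5, 0, 0, 0]
    - [0.2, 0.07, 0.49, 0, 0, 0]
    - [0.23, 0.08, 0.47, 0, 0, 0]
    - [0.26, 0.09, 0.46, 0, 0, 0]
    - [0.29, 0.1, 0.44, 0, 0, 0]
    - [0.32, 0.11, 0.41, 0, 0, 0]
    - [0.34, 0.12, 0.39, 0, 0, 0]
    - [0.37, 0.13, 0.36, 0, 0, 0]

```text
clock: 6.65
position: [0.5045, -0.1697, 0.1151]
ee_rot: [-3.094, -0.537, 0.002]
force: [-3.7, 4.6, -2.2]
width: 0.388
```

Emit:
move_arm:
  series:
    - [0.39, 0.14, 0.33, 0, 0, 0]
    - [0.41, 0.15, 0.3, 0, 0, 0]
    - [0.43, 0.15, 0.27, 0, 0, 0]
    - [0.45, 0.16, 0.24, 0, 0, 0]
    - [0.46, 0.17, 0.2, 0, 0, 0]
    - [0.48, 0.17, 0.17, 0, 0, 0]
    - [0.49, 0.17, 0.13, 0, 0, 0]
    - [0.49, 0.18, 0.09, 0, 0, 0]

```text
clock: 7.45
position: [0.5406, -0.1567, 0.1326]
ee_rot: [-3.094, -0.537, 0.001]
force: [-4.4, 5.2, 2.5]
width: 0.391
```

Emit:
move_arm:
  series:
    - [0.5, 0.18, 0.06, 0, 0, 0]
    - [0.5, 0.18, 0.02, 0, 0, 0]
    - [0.5, 0.18, -0.02, 0, 0, 0]
    - [0.5, 0.18, -0.06, 0, 0, 0]
    - [0.49, 0.18, -0.09, 0, 0, 0]
    - [0.49, 0.17, -0.13, 0, 0, 0]
    - [0.48, 0.17, -0.17, 0, 0, 0]
    - [0.46, 0.17, -0.2, 0, 0, 0]

```text
clock: 8.25
position: [0.5807, -0.1422, 0.1269]
ee_rot: [-3.094, -0.538, -0.001]
force: [-3.6, 5.9, 3.1]
width: 0.392
```

Run:
```python
from h import *
o=[]
for n in('scene','top'):
    im=shot(n);u,v=proj(im,[.52,-.165,.08])[0].astype(int)
    o.append(cv2.resize(im['color'][max(0,v-90):v+70,u-75:u+75,::-1],(390,416)))
cv2.imwrite('pics/e.png',np.hstack(o));s=monitor.observe();print(s['position'],s['force'],s['width'])
```

```text
[ 0.58124569 -0.14202194  0.12666065] [-1.35026689  5.56571917  1.56374149] 0.389100289355103
```

View pics/e.png

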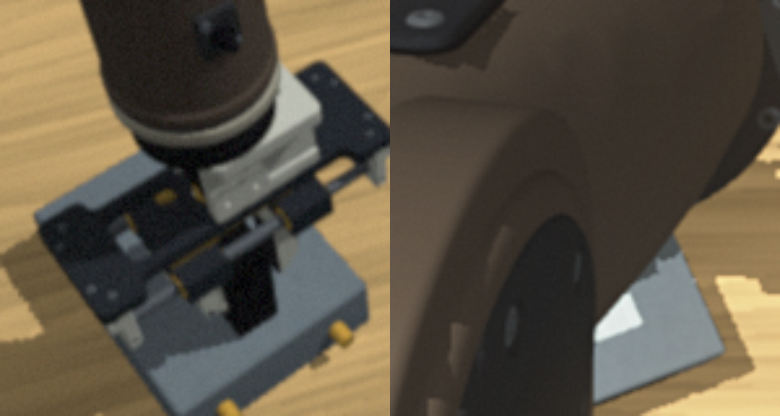

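The guard stands upright between the fingers. I release it, rise, move back, shut the gripper and come down on the toggle's free-end side.

Emit:
move_arm:
  series:
    - [0, 0, 0, 0, 0, 0]
    - [0, 0, 0, 0, 0, 0]
    - [0, 0, 0, 0, 0, 0]
    - [0, 0, 0, 0, 0, 0]
    - [0, 0, 2, 0, 0, 0]
    - [0, 0, 2, 0, 0, 0]
    - [0, 0, 2, 0, 0, 0]
    - [0, 0, 1.5, 0, 0, 0]
  grip: 0.8

```text
clock: 9.15
position: [0.5803, -0.1439, 0.2027]
ee_rot: [3.095, 0.536, 0.002]
force: [0.5, 0.2, -0.0]
width: 0.801
```

Emit:
move_arm:
  series:
    - [-2.28, -0.82, 0, 0, 0, 0]
    - [-2.28, -0.82, 0, 0, 0, 0]
    - [-2.28, -0.82, 0, 0, 0, 0]
    - [-2.28, -0.82, 0, 0, 0, 0]
    - [-2.28, -0.82, 0, 0, 0, 0]
    - [0, 0, 0, 0, 0, 0]
    - [0, 0, 0, 0, 0, 0]
    - [0, 0, 0, 0, 0, 0]
  grip: 0

```text
clock: 9.95
position: [0.4669, -0.1841, 0.2015]
ee_rot: [3.095, 0.538, 0.001]
force: [-0.1, 0.3, -0.0]
width: 0.154
```

Run:
```python
from fit import *
im=shot('wrist');p=[.5088,-.1688,.3435]
a=im['color'][:,:,::-1].copy()
c=corners(p,-.0177,-.0177,0,0,.076,.076)[0];cv2.circle(a,tuple(proj(im,c)[0].astype(int)),7,(0,255,0),1)
cv2.imwrite('pics/f.png',a);s=monitor.observe();print(s['position'],s['width'],s['force'])
```

```text
[ 0.46695958 -0.1840493   0.20139393] 0.1081369410081932 [-0.31206304  0.35729945 -0.64557814]
```

View pics/f.png

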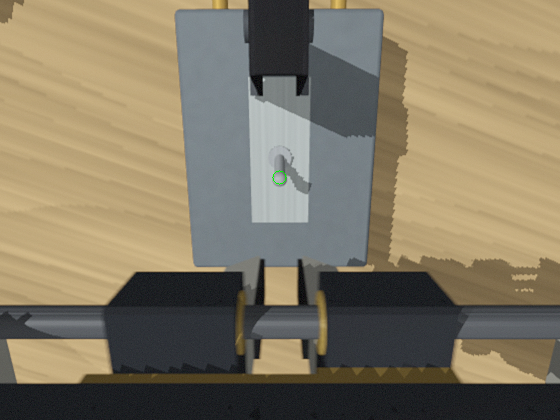

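The toggle ball is at (279,178), exactly where predicted, and the guard is up at the top of the picture. I go down and push.

Emit:
move_arm:
  series:
    - [0, 0, -2, 0, 0, 0]
    - [0, 0, -2, 0, 0, 0]
    - [0, 0, -2, 0, 0, 0]
    - [0, 0, -2, 0, 0, 0]
    - [0, 0, -2, 0, 0, 0]
    - [0, 0, -1.2, 0, 0, 0]
    - [0, 0, 0, 0, 0, 0]
    - [0, 0, 0, 0, 0, 0]

```text
clock: 10.8
position: [0.4664, -0.1846, 0.0896]
ee_rot: [3.095, 0.537, -0.0]
force: [0.4, 0.7, 0.0]
width: 0.007
```

Emit:
move_arm:
  series:
    - [0.47, 0.17, 0, 0, 0, 0]
    - [0.47, 0.17, 0, 0, 0, 0]
    - [0.47, 0.17, 0, 0, 0, 0]
    - [0.47, 0.17, 0, 0, 0, 0]
    - [0.47, 0.17, 0, 0, 0, 0]
    - [0.47, 0.17, 0, 0, 0, 0]
    - [0.38, 0.13, 0, 0, 0, 0]
    - [0, 0, 0, 0, 0, 0]

```text
clock: 11.6
position: [0.4987, -0.1726, 0.0892]
ee_rot: [3.095, 0.538, 0.0]
force: [-0.1, 1.0, 0.7]
width: 0.005
```

Emit:
move_arm:
  series:
    - [0.15, 0.05, 0, 0, 0, 0]
    - [0.15, 0.05, 0, 0, 0, 0]
    - [0, 0, 0, 0, 0, 0]

```text
clock: 11.9
position: [0.5004, -0.172, 0.0892]
ee_rot: [-3.095, -0.536, 0.002]
force: [-4.4, -1.0, 0.6]
width: 0.008
```

Emit:
move_arm:
  series:
    - [0.15, 0.05, 0, 0, 0, 0]
    - [0, 0, 0, 0, 0, 0]

```text
clock: 12.1
position: [0.5007, -0.1719, 0.089]
ee_rot: [-3.095, -0.535, 0.004]
force: [-7.7, -2.3, 3.0]
width: 0.003
```

The force rises as it should at the end stop. I back off, rise and look.

Emit:
move_arm:
  series:
    - [-1.5, -0.54, 0, 0, 0, 0]
    - [-1.5, -0.54, 0, 0, 0, 0]
    - [-0.65, -0.23, 2, 0, 0, 0]
    - [0, 0, 3, 0, 0, 0]
    - [0, 0, 3, 0, 0, 0]
    - [0, 0, 3.3, 0, 0, 0]
    - [0, 0, 0, 0, 0, 0]
    - [0, 0, 0, 0, 0, 0]
  grip: 0.8

```text
clock: 12.9
position: [0.4659, -0.1847, 0.2028]
ee_rot: [-3.095, -0.536, -0.004]
force: [-0.3, -0.3, -0.9]
width: 0.651
```

Run:
```python
from fit import *
im=shot('wrist');p=[.5088,-.1688,.3435]
a=im['color'][:,:,::-1].copy()
dot=lambda x,y,z,k:cv2.circle(a,tuple(proj(im,corners(p,x,x,y,y,z,z)[0])[0].astype(int)),7,k,1)
dot(.0077,0,.076,(0,255,0))
for y in(-.018,.018): dot(.0761,y,.1246,(0,0,255))
cv2.imwrite('pics/g.png',a);s=monitor.observe();print(s['position'],s['width'],s['force'])
```

```text
[ 0.46540956 -0.18443502  0.20204759] 0.6962548260446486 [ 0.42719531 -0.29718922  1.05299156]
```

View pics/g.png

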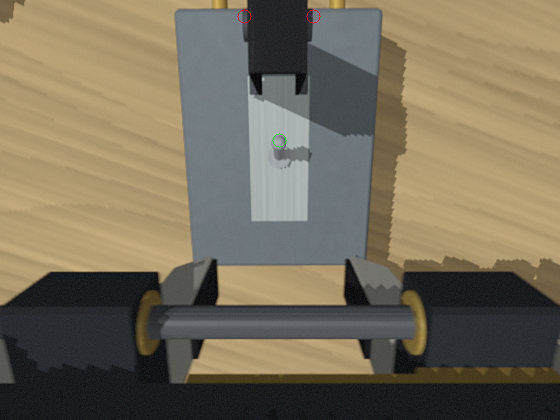

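Run:
```python
from fit import *
im=shot('wrist');p=[.5088,-.1688,.3435];R=.0753;a0=np.arctan2(22,72)
for t in(1.4,1.5,1.6,1.7,1.8):
    x=.045-R*np.cos(a0+t);z=.056+R*np.sin(a0+t);print(t,round(x,4),round(z,4),proj(im,corners(p,x,x,-.018,.018,z,z)[[0,2]]).round(1).tolist())
cv2.imwrite('pics/h.png',cv2.resize(im['color'][0:110,225:335,::-1],None,fx=5,fy=5,interpolation=0))
```

```text
1.4 0.0544 0.1307 [[314.1, 58.0], [245.6, 58.0]]
1.5 0.0619 0.1294 [[314.3, 43.0], [245.5, 43.1]]
1.6 0.0691 0.1273 [[314.3, 28.5], [245.4, 28.6]]
1.7 0.0761 0.1246 [[314.2, 14.8], [245.5, 14.9]]
1.8 0.0828 0.1211 [[313.9, 2.3], [245.8, 2.3]]
```

View pics/h.png

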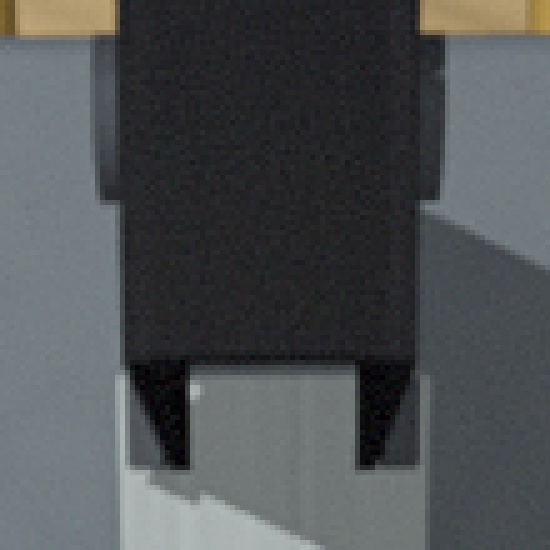

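The guard sits at about 1.63 rad with the boss at box x 71.6, z 126 mm. I grip it again there.

Emit:
move_arm:
  series:
    - [2.76, 1.01, 0, 0, 0, 0]
    - [2.76, 1.01, 0, 0, 0, 0]
    - [2.76, 1.01, 0, 0, 0, 0]
    - [2.76, 1.01, 0, 0, 0, 0]
    - [0, 0, -2.5, 0, 0, 0]
    - [0, 0, -2.5, 0, 0, 0]
    - [0, 0, -2.6, 0, 0, 0]
    - [0, 0, 0, 0, 0, 0]

```text
clock: 13.8
position: [0.5735, -0.1433, 0.1221]
ee_rot: [-3.093, -0.536, 0.011]
force: [0.1, -0.3, -0.9]
width: 0.802
```

Emit:
move_arm:
  series:
    - [0, 0, 0, 0, 0, 0]
    - [0, 0, 0, 0, 0, 0]
    - [0, 0, 0, 0, 0, 0]
    - [0, 0, 0, 0, 0, 0]
    - [0, 0, 0, 0, 0, 0]
    - [0, 0, 0, 0, 0, 0]
    - [0, 0, 0, 0, 0, 0]
    - [0, 0, 0, 0, 0, 0]
  grip: 0.2
  force: 10

```text
clock: 14.6
position: [0.5769, -0.1436, 0.1267]
ee_rot: [-3.095, -0.537, -0.001]
force: [0.4, 3.6, 6.6]
width: 0.391
```

Run:
```python
import numpy as np
c,s=np.cos(.3435),np.sin(.3435);R=.0753;a0=np.arctan2(22,72)
P=lambda t:np.array([.0450-R*np.cos(a0+t),R*np.sin(a0+t)])
N=24;t=np.linspace(1.635,0,N+1)
print([[round(float(v),2) for v in (d[0]*c,d[0]*s,d[1])] for d in [(P(t[i+1])-P(t[i]))*100 for i in range(N)]])
```

```text
[[-0.46, -0.16, 0.16], [-0.47, -0.17, 0.13], [-0.47, -0.17, 0.1], [-0.48, -0.17, 0.06], [-0.48, -0.17, 0.03], [-0.48, -0.17, -0.01], [-0.48, -0.17, -0.04], [-0.48, -0.17, -0.08], [-0.47, -0.17, -0.11], [-0.46, -0.17, -0.14], [-0.45, -0.16, -0.18], [-0.44, -0.16, -0.21], [-0.43, -0.15, -0.24], [-0.41, -0.15, -0.27], [-0.39, -0.14, -0.3], [-0.37, -0.13, -0.33], [-0.35, -0.12, -0.35], [-0.33, -0.12, -0.38], [-0.3, -0.11, -0.4], [-0.27, -0.1, -0.42], [-0.25, -0.09, -0.44], [-0.22, -0.08, -0.46], [-0.19, -0.07, -0.47], [-0.16, -0.06, -0.49]]
```

Emit:
move_arm:
  series:
    - [-0.46, -0.16, 0.16, 0, 0, 0]
    - [-0.47, -0.17, 0.13, 0, 0, 0]
    - [-0.47, -0.17, 0.1, 0, 0, 0]
    - [-0.48, -0.17, 0.06, 0, 0, 0]
    - [-0.48, -0.17, 0.03, 0, 0, 0]
    - [-0.48, -0.17, -0.01, 0, 0, 0]
    - [-0.48, -0.17, -0.04, 0, 0, 0]
    - [-0.48, -0.17, -0.08, 0, 0, 0]

```text
clock: 15.4
position: [0.5376, -0.1577, 0.1299]
ee_rot: [-3.095, -0.536, 0.001]
force: [0.3, 3.5, 4.2]
width: 0.389
```

Emit:
move_arm:
  series:
    - [-0.47, -0.17, -0.11, 0, 0, 0]
    - [-0.46, -0.17, -0.14, 0, 0, 0]
    - [-0.45, -0.16, -0.18, 0, 0, 0]
    - [-0.44, -0.16, -0.21, 0, 0, 0]
    - [-0.43, -0.15, -0.24, 0, 0, 0]
    - [-0.41, -0.15, -0.27, 0, 0, 0]
    - [-0.39, -0.14, -0.3, 0, 0, 0]
    - [-0.37, -0.13, -0.33, 0, 0, 0]

```text
clock: 16.2
position: [0.5028, -0.1702, 0.1117]
ee_rot: [-3.095, -0.536, 0.002]
force: [-2.6, 3.3, 4.4]
width: 0.393
```

Emit:
move_arm:
  series:
    - [-0.35, -0.12, -0.35, 0, 0, 0]
    - [-0.33, -0.12, -0.38, 0, 0, 0]
    - [-0.3, -0.11, -0.4, 0, 0, 0]
    - [-0.27, -0.1, -0.42, 0, 0, 0]
    - [-0.25, -0.09, -0.44, 0, 0, 0]
    - [-0.22, -0.08, -0.46, 0, 0, 0]
    - [-0.19, -0.07, -0.47, 0, 0, 0]
    - [-0.16, -0.06, -0.49, 0, 0, 0]

```text
clock: 17.0
position: [0.4823, -0.1776, 0.0773]
ee_rot: [-3.095, -0.536, 0.003]
force: [-4.7, 2.3, 2.3]
width: 0.389
```

Emit:
move_arm:
  series:
    - [0, 0, 0, 0, 0, 0]
    - [0, 0, 0, 0, 0, 0]

```text
clock: 17.2
position: [0.4823, -0.1776, 0.0774]
ee_rot: [-3.095, -0.536, 0.003]
force: [-5.7, 0.1, 0.3]
width: 0.392
```

Emit:
move_arm:
  series:
    - [0, 0, -0.1, 0, 0, 0]
    - [0, 0, -0.1, 0, 0, 0]
    - [0, 0, 0, 0, 0, 0]

```text
clock: 17.5
position: [0.4819, -0.1777, 0.0756]
ee_rot: [-3.095, -0.535, 0.004]
force: [-7.2, 0.5, 1.6]
width: 0.39
```

Emit:
move_arm:
  series:
    - [0, 0, 0, 0, 0, 0]
    - [0, 0, 0, 0, 0, 0]
    - [0, 0, 0, 0, 0, 0]
    - [0, 0, 0, 0, 0, 0]
    - [0, 0, 0, 0, 0, 0]
    - [0, 0, 0, 0, 0, 0]
    - [0, 0, 0, 0, 0, 0]
    - [0, 0, 0, 0, 0, 0]
  grip: 0.9

```text
clock: 18.3
position: [0.4836, -0.1774, 0.076]
ee_rot: [3.095, 0.537, 0.0]
force: [-0.1, 0.1, 0.7]
width: 0.9
```

Emit:
move_arm:
  series:
    - [0, 0, 2, 0, 0, 0]
    - [0, 0, 3, 0, 0, 0]
    - [0, 0, 3, 0, 0, 0]
    - [0, 0, 3, 0, 0, 0]
    - [0, 0, 3, 0, 0, 0]
    - [-1.5, -0.5, 2, 0, 0, 0]
    - [0, 0, 0, 0, 0, 0]
    - [0, 0, 0, 0, 0, 0]

```text
clock: 19.1
position: [0.4687, -0.1821, 0.2359]
ee_rot: [-3.095, -0.537, -0.002]
force: [0.2, -0.4, 0.1]
width: 0.901
```

Run:
```python
from fit import *
p=[.5088,-.1688,.3435];o=[]
for n in('wrist','scene'):
    im=shot(n);a=im['color'][:,:,::-1].copy()
    if n=='wrist': cv2.polylines(a,[cv2.convexHull(proj(im,corners(p,-.04,.045,-.015,.015,.092,.092)).astype(np.float32)).astype(int)],1,(0,0,255),1)
    else: a=a[120:420,80:480]
    o.append(cv2.resize(a,(400,300)))
cv2.imwrite('pics/i.png',np.hstack(o));s=monitor.observe();print(s['position'],s['width'],s['force'],s['clock'])
```

```text
[ 0.46850289 -0.18169737  0.2350006 ] 0.8999933887014848 [-0.16758668  0.17018871  0.06356669] 19.2
```

View pics/i.png

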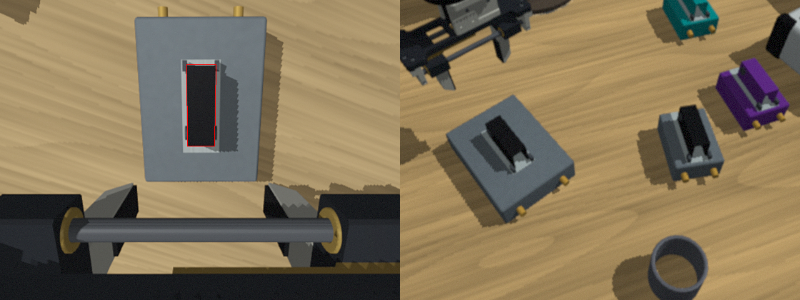

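The guard is shut and matches the shut outline, the small grey box's guard is untouched, and the arm is clear. I hand in.

```bash
python3 -c "
from cell import workorder
print(workorder.sign_off())"
```

```text
the job is handed in; nothing more can be done
None
```

The job is done and handed in at about 19 s on the robot's clock. I lifted the larger grey box's guard by its bosses, pushed the toggle over to its end stop, then gripped the guard again and closed it.

- **Toggle:** with the guard still up, the wrist picture showed the ball at its predicted fully-over position. The push ended on rising force, about 8 N. The toggle cannot be seen under the shut guard, so I did not recheck it after closing.
- **Guard:** the last wrist picture matches the shut outline. After release it had settled at about 1.63 rad instead of the 1.7 rad I aimed for, so I measured it again before gripping.
- **Smaller box and arm:** its guard was never touched and looks shut in the last scene picture. The arm was clear, with force readings near zero.

No check failed. The one network gap was at the start: the top-camera outline of the box failed once when I fitted each view alone, but a second pass with both views agreed at 0.96 overlap each.

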